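Open the cutter tin and set out the small cutter

ROBOT

A 6-joint arm with a two-finger parallel gripper is mounted at the origin on the work surface; the furniture and walls round the work are solid. World frame = base frame: x ahead of the robot, y to its left, z up, the work surface at z = 0. Lengths are in mm, angles in rad, forces in N, time in s.
With the tool pointing down it reaches from about 275 to 1000 mm from the base axis. Payload 8.4 kg.
Tool frame: the origin (TCP) lies at the very end of the fingers, on their centre line; the grasp point (between the pads) lies 19 mm behind it (r.tcp_to_grasp is the distance from the TCP to the grasp point, in mm); z points along the fingers, y is the line along which they close (so a half turn about z gives the same grasp; the last joint's range is limited). The gripper opens to 85 mm and grips with 20 to 120 N. Pads are 22 mm wide; open, the fingers measure 114 mm over their backs; the gripper's body (76 mm by 85 mm) begins 54 mm behind the grasp point. The pads swing forward as they close: fully open they stand 13 mm farther back than shut.
Start: joints at [1.232, 0.353, 1.633, -0, 1.155, -0.002], TCP at [206.541, 589.889, 231.281] pointing down, gripper open.
Joint ranges: [-2.63, 2.63], [-0.92, 2.1], [0.06, 2.66], [-1.3, 4.44], [0, 2.69], [-3.02, 3.02]. Speed limits (rad/s): [2.22, 2.22, 2.79, 3.14, 3.14, 3.14].

INTERFACE

Orientations are given as [roll, pitch, yaw] about the fixed x, y, z axes, in that order (R = Rz(yaw) Ry(pitch) Rx(roll)).
In Python, from rig import r gives the robot as it stands. The module is installed in compiled form; this text tells all that it offers.
- The arm moves only by the tool play_rows, never from a script. Its argument "rows" is a list of rows, each an object with "dp": the shift along the tool's x, y, z in units of 40 mm (1.0 is 40 mm), a list of three; "turn": the turn, a rotation vector about the tool's x, y, z in units of 6 degrees (1.0 is 6 degrees), a list of three; "fingers": the closure, from 0 (fully open) to 1 (shut). In form: [{"dp": [tx, ty, tz], "turn": [wx, wy, wz], "fingers": fingers}, ...]. A call has 1 to 5 rows; each row shifts and turns the commanded pose from where the row before left it, along the tool's axes as they then stand; what a row does not reach is not made up. A row lasts 1/12 s, in which the tool goes at most 41.7 mm and 7.16 degrees, less where a joint would pass 70% of its speed; a pose out of reach is approached as far as the arm can. A call is refused whole if a number of a shift passes 1 or a number of a turn 1, either way. A call with a gripper value outside its range is refused whole. The fingers move at their own pace and stop on an object; "force" is the grip in N (left out, the last holds). Time passes only in rows, so rows that do not move let the fingers close. It gives the time, the measured TCP pose, the force, the opening and the grip force at its end, in the units of the state.
- r.sense(): the state, without advancing time (a new reading comes with each control period).
- r.grab_frame(name): name is "scene" or "top" or "wrist"; returns a dict with "pixels" (480x640x3 uint8, red, green, blue), "fx", "fy", "cx", "cy" (pixels), "dist" ([k1, k2, p1, p2, k3] as OpenCV has them; the pictures are not rectified), "pose" (4x4, takes a point from camera to world coordinates). Camera axes: x right, y down, z forward; pixel columns grow to the right and rows downward; lengths in mm; the calibration is good to about 2 mm. A picture is of the moment at which its call begins. There is no depth.
- r.sign_off(): hands the job in; it is judged then, once.
The state is a dict: "clock": time; "qpos": joint angles; "qvel": joint speeds; "joint_efforts": joint torques, N m; "eef_pos": TCP position; "tcp_rot": TCP orientation; "contact_force": force on the tool from outside, world axes, zero at the start; "wrist_torque": the same for the moment, N m; "opening": opening from 0.0 (shut) to 1.0 (fully open); "grasp_force": force on a finger pad.
Only numpy, scipy, OpenCV 4.12 (cv2) and the standard library are available. Lean on these libraries where they do the work, as an engineer would, in place of code of your own. Each camera call takes 0.05 s, during which the arm holds its last target. There are 200 camera calls.

TASK

Open the hinged lid of the metal cutter tin until it goes past its balance point and stays open by itself. Then lift the smaller of the two round cutters out of the tin and set it down gently, upright as it stood, wholly on the small wooden board, leaving the tin open.

Things in the scene. Friction and masses are not known exactly. Their poses are not given: they have to be found in the camera images.
- cutter_tin: Fixed plain metal tin, 110 mm along its x, 150 mm along its y, 46 mm high when shut. Origin: centre of its underside; z up. Walls, floor and divider are 2 mm thick; walls and divider stand 30 mm high (floor top at z = 2). The divider along x at y = 0 makes two compartments, 106 mm (x) by 72 mm (y), centres at y = +37 and -37; each holds one cutter. The lid's hinge line is along y at x = +55, z = 30.
- lid_bar (a point): Middle of the lid's handle: a round steel bar 10 mm thick, 84 mm long, parallel to the tin's y, on the side away from the hinge; shut, it is at x = -90, y = 0, z = 38 mm in the tin's frame. Two side arms join it to the lid; the gap between bar and lid, 30 mm deep and 74 mm wide, lets a finger through. It turns with the lid (arc of 145 mm radius about the hinge) and can turn between gripping fingers.
- tin_lid (a joint): Angle of the tin's lid (rad): 0 shut, growing as the bar swings up and over towards the hinge (+x) side, 2.0 fully open at its stop. The lid weighs about 0.16 kg and has no catch. Let go below about 1.3 rad it falls shut; let go beyond about 1.55 rad it falls open to the stop and stays.
- small_cutter_centre (a point): Centre, half-way up, of the small round cutter: a plain metal ring, 40 mm across at its rolled upper rim, 35 mm high, about 30 g, standing loose on the tin's floor, rim up, near the middle of either compartment; z along its axis. It is the smaller of the two in the tin (the other is 64 mm across); a third, 51 mm, stands on the table and is not wanted.
- board_top (a point): Centre of the upper face of the fixed small square wooden board, 140 x 140 mm, 14 mm thick, lying on the table; x and y along its edges, z up.

How it is judged:
By the outcome, as a careful person would: the job done as asked, in the order asked, and still so for the second after the job is handed in, with the robot touching nothing.
It also fails if it takes over 53 s, if anything falls off the work surface, if the arm or the gripper's body presses on something with over 40 N, if the wrist force passes 120 N, or if a joint passes its speed limit or range.

## Working session

There is one attempt and no reset: what is moved stays moved. The work goes in short steps, Python scripts to look and compute and a tool call to move; the robot and the scene stay as the last step left them, time stands still between calls to the robot, and variables do not carry over. Pictures are saved under pics/ and viewed, at most 10 in all, crops included, and the job is handed in when it is done.

Besides the shell and the picture viewer there is one more tool, called after "Emit:" by a JSON object that holds its "method" and its "body". play_rows: Moves the arm, as the interface text tells. Its arguments: {"type":"object","properties":{"rows":{"type":"array"},"force":{"type":"number"}},"required":["rows"]}

```bash
mkdir -p pics; python3 - <<'E'
from rig import r
import cv2,numpy as np
for n in ("scene","top"):
    f=r.grab_frame(n); cv2.imwrite(f"pics/{n}0.png",f["pixels"][:,:,::-1])
    print(n,f["fx"],f["fy"],f["cx"],f["cy"],f["dist"]);print(np.round(f["pose"],3).tolist())
print(r.sense(), r.tcp_to_grasp)
E
```

```text
scene 561.9445463584246 561.9445463584246 320.1418711861019 236.49706778573108 [0.02515956 0.         0.         0.         0.        ]
[[0.864, -0.326, 0.384, 176.945], [-0.503, -0.552, 0.665, -572.803], [-0.005, -0.768, -0.641, 592.452], [0.0, 0.0, 0.0, 1.0]]
top 443.21213966613243 443.21213966613243 304.0385267655459 238.77989377266374 [-0.07209991  0.          0.          0.          0.        ]
[[-0.011, -0.992, 0.13, 376.856], [-1.0, 0.008, -0.019, -3.444], [0.018, -0.13, -0.991, 910.903], [0.0, 0.0, 0.0, 1.0]]
{'clock': 0.1, 'qpos': array([ 1.23161217e+00,  3.53596794e-01,  1.63405879e+00,  5.35517559e-05,
        1.15522249e+00, -2.40571344e-03]), 'qvel': array([ 0.00079483, -0.00147093, -0.00129601, -0.00135148,  0.00013935,
       -0.00060189]), 'joint_efforts': array([ 8.79263716e-04, -6.06363487e+01, -3.42817390e+01, -5.91148182e-05,
        3.93362759e-03, -6.13499992e-06]), 'eef_pos': array([206.37270866, 589.48359625, 230.62599921]), 'tcp_rot': array([-3.14030735e+00, -5.20580714e-05,  2.80479253e+00]), 'contact_force': array([ 0.98659556,  0.1148095 , -0.32136419]), 'wrist_torque': array([ 0.00126809, -0.00563104,  0.0217415 ]), 'grasp_force': 0.0, 'opening': 0.9963237894668394} 18.700000000000003
```

View pics/scene0.png

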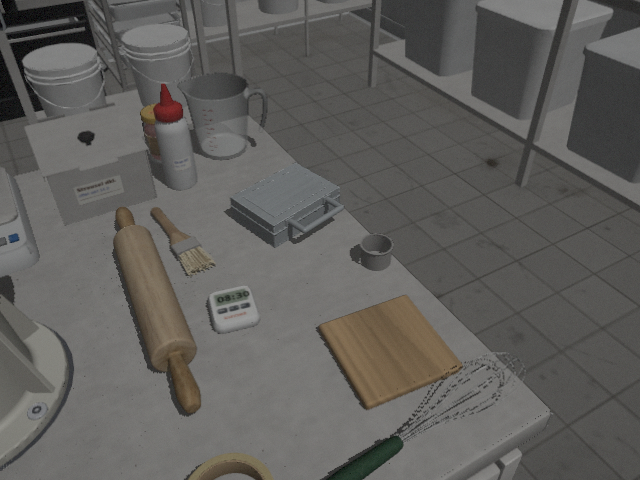

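View pics/top0.png

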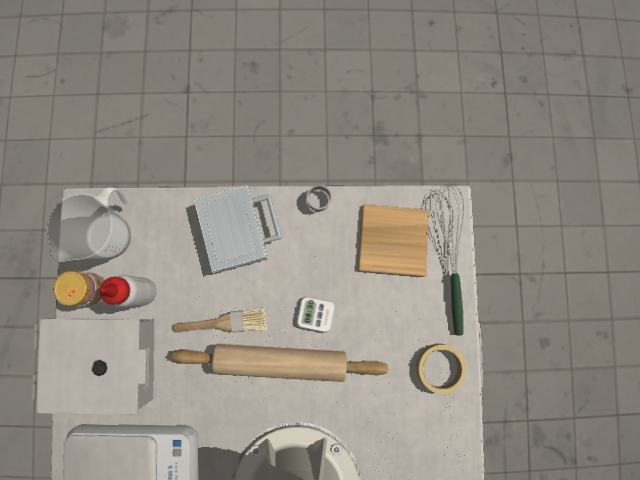

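The scene view shows the tin at about (285,205), with its bar at (318,220), the loose ring at (376,252) and the board at (390,348). In the top view the lid is at about (230,230), the bar at (270,218), the ring at (318,200) and the board at (394,240).

```bash
cat > h.py <<'E'
from rig import r
import cv2,numpy as np
def K(f): return np.array([[f["fx"],0,f["cx"]],[0,f["fy"],f["cy"]],[0,0,1.]])
def rays(f,uv):
    u=cv2.undistortPoints(np.array(uv,float).reshape(-1,1,2),K(f),np.array(f["dist"],float)).reshape(-1,2)
    P=np.array(f["pose"]); d=np.c_[u,np.ones(len(u))]@P[:3,:3].T
    return P[:3,3],d
def plane(f,uv,z):
    o,d=rays(f,uv); return o+d*((z-o[2])/d[:,2])[:,None]
def proj(f,X):
    P=np.linalg.inv(np.array(f["pose"])); 
    return cv2.projectPoints(np.array(X,float).reshape(-1,1,3),cv2.Rodrigues(P[:3,:3])[0],P[:3,3],K(f),np.array(f["dist"],float))[0].reshape(-1,2)
E
python3 - <<'E'
from h import *
out=[]
for n,roi,roib in (("top",(185,180,290,280),(350,195,430,285)),("scene",(220,160,350,250),(310,290,470,410))):
    f=r.grab_frame(n);im=f["pixels"].astype(int)
    for nm,m,(a,b,c,d),z in (("tin",im[:,:,2]-im[:,:,0]>3,roi,46),("board",im[:,:,0]-im[:,:,2]>25,roib,14)):
        k=np.zeros(m.shape,np.uint8);k[b:d,a:c]=m[b:d,a:c]*255
        k=cv2.morphologyEx(k,cv2.MORPH_OPEN,np.ones((3,3)))
        cs=cv2.findContours(k,0,2)[0]; c0=max(cs,key=cv2.contourArea)
        w=plane(f,c0.reshape(-1,2),z)[:,:2].astype(np.float32)
        print(n,nm,cv2.contourArea(c0),cv2.minAreaRect(w),cv2.approxPolyDP(c0,5,True).reshape(-1,2).tolist())
        if nm=="tin":
            v=np.hstack([f["pixels"][b:d,a:c,::-1],cv2.cvtColor(k[b:d,a:c],cv2.COLOR_GRAY2BGR)])
            out.append(cv2.resize(cv2.resize(v,None,fx=3,fy=3,interpolation=2),(780,300)))
cv2.imwrite("pics/c1.png",np.vstack(out))
E
```

```text
Traceback (most recent call last):
ValueError: max() iterable argument is empty
```

```bash
python3 - <<'E'
from h import *
f=r.grab_frame("top");im=f["pixels"]
for u,v in ((230,230),(220,250),(258,215),(270,210),(300,260),(290,220),(200,240),(318,190)): print(u,v,im[v,u])
a,b,c,d=185,180,290,280
s=f["pixels"]
v1=cv2.resize(s[180:285,185:335],(390*2,546),interpolation=cv2.INTER_CUBIC)
cv2.imwrite("pics/c1.png",v1[:,:,::-1])
E
```

```text
230 230 [173 177 174]
220 250 [172 175 173]
258 215 [184 178 169]
270 210 [110 113 112]
300 260 [186 182 172]
290 220 [183 176 168]
200 240 [85 83 79]
318 190 [167 162 153]
```

View pics/c1.png

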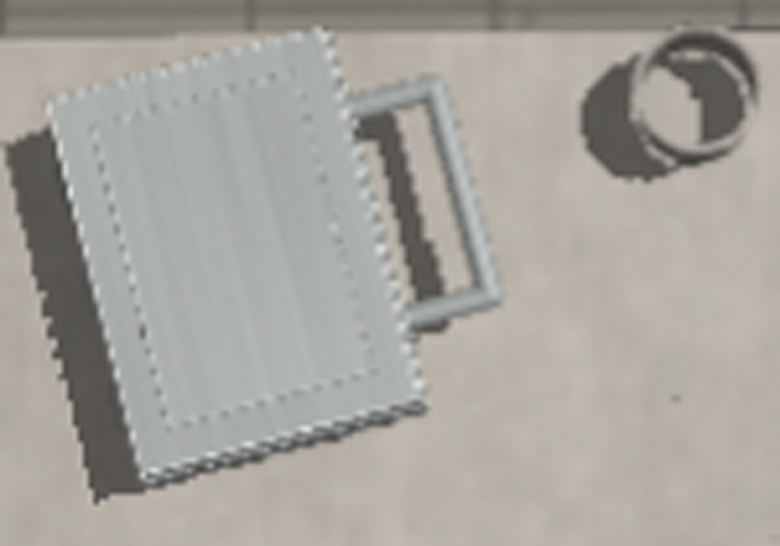

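The crop shows the lid corners at crop (50,103), (322,28), (425,403), (145,478) and the outer bar ends at (435,78) and (500,300), at 5.2x. The tin is neutral to greenish (R-B<6) on a warm table (R-B≥14).

```bash
python3 - <<'E'
from h import *
f=r.grab_frame("top");im=f["pixels"].astype(int)
def cont(m,a,b,c,d,n=3):
    k=np.zeros(m.shape,np.uint8);k[b:d,a:c]=m[b:d,a:c]*255
    k=cv2.morphologyEx(k,cv2.MORPH_OPEN,np.ones((n,n)))
    return max(cv2.findContours(k,0,2)[0],key=cv2.contourArea)
m=(im[:,:,0]-im[:,:,2]<5)&(im[:,:,1]>=100)
c=cont(m,185,186,290,280,9); w=plane(f,c.reshape(-1,2),46)[:,:2].astype(np.float32)
print("lid",cv2.minAreaRect(w))
man=np.array([(50,103),(322,28),(425,403),(145,478)])/5.2+[185,180]-.4
L=plane(f,man,46); print("man",L.round(1), np.linalg.norm(np.diff(L,axis=0),axis=1), L.mean(0))
bar=np.array([(435,80),(498,300)])/5.2+[185,180]-.4
B=plane(f,bar,38);print("bar outer",B.round(1),B.mean(0),np.linalg.norm(B[0]-B[1]))
c=cont(im[:,:,0]-im[:,:,2]>35,350,195,430,285)
w=plane(f,c.reshape(-1,2),14)[:,:2].astype(np.float32);print("board",cv2.minAreaRect(w))
g=r.grab_frame("scene")
ctr=L.mean(0);x=(L[0]+L[3]-L[1]-L[2]);x/=np.linalg.norm(x);y=np.cross([0,0,1],x)
T=lambda X:ctr*[1,1,0]+X[0]*x+X[1]*y+np.array([0,0,X[2]])
print("yaw",np.arctan2(x[1],x[0]), "scene proj",proj(g,[T((-90,42,38)),T((-90,-42,38)),T((-55,75,46)),T((-55,-75,46)),T((55,75,46)),T((55,-75,46))]).round(1).tolist())
cv2.imwrite("pics/s1.png",cv2.resize(g["pixels"][155:250,220:350],(780,570),interpolation=cv2.INTER_CUBIC)[:,:,::-1])
E
```

```text
lid ((512.7618408203125, 125.41668701171875), (152.44680786132812, 114.366455078125), 14.848331451416016)
man [[570.8 197.5  46. ]
 [599.3  93.4  46. ]
 [454.3  53.7  46. ]
 [427.  158.7  46. ]] [107.96087301 150.32412423 108.49702759] [512.85917129 125.8386343   46.        ]
bar outer [[580.4  50.4  38. ]
 [494.3  26.4  38. ]] [537.30969122  38.39887359  38.        ] 89.39340457287565
board ((490.8094177246094, -205.73455810546875), (139.52313232421875, 139.7137451171875), 84.471435546875)
yaw 1.8317272556295767 scene proj [[304.6, 230.3], [341.5, 207.2], [273.5, 225.9], [339.8, 186.4], [229.5, 196.8], [295.4, 162.0]]
```

View pics/s1.png

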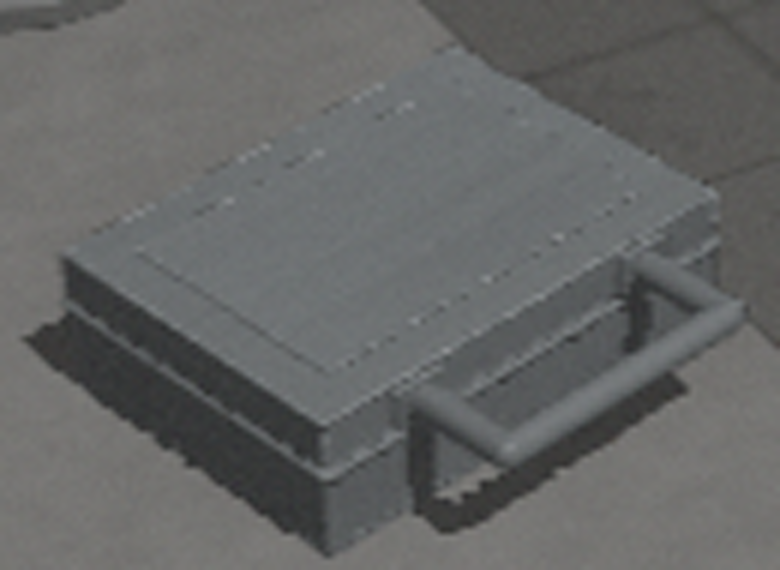

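The closed-tin view matches the projection to about 1 px: tin centre (512.9, 125.6), yaw 1.832, bar at about (536, 39, 38). The board is at (490.8, -205.7). I'll raise and turn the wrist so that the fingers close along the tin's x (tool yaw 3.402).

Emit:
{"method": "play_rows", "body": {"rows": [{"dp": [0, 0, -0.4], "turn": [0, 0, -1], "fingers": 0.7}, {"dp": [0, 0, -0.4], "turn": [0, 0, -1], "fingers": 0.7}, {"dp": [0, 0, -0.4], "turn": [0, 0, -1], "fingers": 0.7}, {"dp": [0, 0, -0.4], "turn": [0, 0, -1], "fingers": 0.7}, {"dp": [0, 0, -0.4], "turn": [0, 0, -1], "fingers": 0.7}], "force": 20}}

```text
clock: 0.72
eef_pos: [206.5, 589.8, 312.0]
tcp_rot: [-3.141, -0.0, -2.95]
contact_force: [-0.1, 0.9, 0.3]
opening: 0.31
grasp_force: 0.0
```

```bash
cat > go.py <<'E'
from h import *
import sys
from scipy.spatial.transform import Rotation as Ro
def go(p,yaw=3.402):
    s=r.sense();R=Ro.from_euler("xyz",s["tcp_rot"]);d=np.array(p)-s["eef_pos"]
    G=Ro.from_euler("xyz",[np.pi,0,yaw])
    print("at",s["eef_pos"].round(1),s["tcp_rot"].round(3),"dp",(R.inv().apply(d)/40).round(2),"turn",(np.degrees((R.inv()*G).as_rotvec())/6).round(2),"op",round(s["opening"]*85,1),"t",round(s["clock"],2),"F",s["contact_force"].round(1),"g",round(s["grasp_force"],1))
def tin(X,c=(512.9,125.6),a=1.832):
    return np.array([c[0]+X[0]*np.cos(a)-X[1]*np.sin(a),c[1]+X[0]*np.sin(a)+X[1]*np.cos(a),X[2]])
if __name__=="__main__": go([float(v) for v in sys.argv[1:4]],*[float(v) for v in sys.argv[4:]])
E
python3 go.py 536 38.7 300
```

```text
at [206.5 589.8 312. ] [-3.141 -0.    -2.95 ] dp [ -5.46 -15.1    0.3 ] turn [-0.   -0.   -0.65] op 26.3 t 0.72 F [-0.1  0.9  0.3] g 0.0
```

Emit:
{"method": "play_rows", "body": {"rows": [{"dp": [-0.27, -0.8, 0], "turn": [0, 0, -0.65], "fingers": 0.7}, {"dp": [-0.34, -0.78, 0], "turn": [0, 0, 0], "fingers": 0.7}, {"dp": [-0.34, -0.78, 0], "turn": [0, 0, 0], "fingers": 0.7}, {"dp": [-0.34, -0.78, 0], "turn": [0, 0, 0], "fingers": 0.7}, {"dp": [-0.34, -0.78, 0], "turn": [0, 0, 0], "fingers": 0.7}]}}

```text
clock: 1.13
eef_pos: [307.8, 452.1, 311.3]
tcp_rot: [3.142, 0.0, -2.886]
contact_force: [-0.2, 0.7, -0.6]
opening: 0.298
grasp_force: 0.0
```

Emit:
{"method": "play_rows", "body": {"rows": [{"dp": [-0.34, -0.78, 0], "turn": [0, 0, 0], "fingers": 0.7}, {"dp": [-0.34, -0.78, 0], "turn": [0, 0, 0], "fingers": 0.7}, {"dp": [-0.34, -0.78, 0], "turn": [0, 0, 0], "fingers": 0.7}, {"dp": [-0.34, -0.78, 0], "turn": [0, 0, 0], "fingers": 0.7}, {"dp": [-0.34, -0.78, 0], "turn": [0, 0, 0], "fingers": 0.7}]}}

```text
clock: 1.55
eef_pos: [413.1, 318.1, 311.5]
tcp_rot: [3.141, 0.0, -2.887]
contact_force: [0.0, 1.2, -0.4]
opening: 0.302
grasp_force: 0.0
```

Emit:
{"method": "play_rows", "body": {"rows": [{"dp": [-0.34, -0.78, 0], "turn": [0, 0, 0], "fingers": 0.7}, {"dp": [-0.34, -0.78, 0.1], "turn": [0, 0, 0], "fingers": 0.7}, {"dp": [-0.34, -0.78, 0.2], "turn": [0, 0, 0], "fingers": 0.7}, {"dp": [-0.34, -0.78, 0.2], "turn": [0, 0, 0], "fingers": 0.7}, {"dp": [-0.34, -0.78, 0.2], "turn": [0, 0, 0], "fingers": 0.7}]}}

```text
clock: 1.97
eef_pos: [518.3, 184.3, 283.2]
tcp_rot: [3.142, 0.001, -2.887]
contact_force: [0.3, 0.7, 0.2]
opening: 0.301
grasp_force: 0.0
```

```bash
python3 go.py 536 38.7 120
```

```text
at [518.3 184.3 283.2] [ 3.142e+00  1.000e-03 -2.887e+00] dp [ 0.49 -3.63  4.08] turn [ 0.    0.01 -0.05] op 25.6 t 1.97 F [0.3 0.7 0.2] g 0.0
```

Emit:
{"method": "play_rows", "body": {"rows": [{"dp": [0.1, -0.73, 0.5], "turn": [0, 0, -0.05], "fingers": 0.7}, {"dp": [0.1, -0.73, 0.9], "turn": [0, 0, 0], "fingers": 0.7}, {"dp": [0.1, -0.73, 0.9], "turn": [0, 0, 0], "fingers": 0.7}, {"dp": [0.1, -0.73, 0.9], "turn": [0, 0, 0], "fingers": 0.7}, {"dp": [0.1, -0.7, 0.9], "turn": [0, 0, 0], "fingers": 0.7}]}}

```text
clock: 2.38
eef_pos: [533.9, 51.0, 132.8]
tcp_rot: [-3.141, 0.001, -2.882]
contact_force: [1.1, -0.0, 0.0]
opening: 0.299
grasp_force: 0.0
```

```bash
python3 - <<'E'
from go import *
f=r.grab_frame("wrist");cv2.imwrite("pics/w1.png",f["pixels"][:,:,::-1])
print(proj(f,[tin((-90,0,38)),tin((-90,42,38)),tin((-90,-42,38)),tin((-55,75,46)),tin((-55,-75,46))]).round(1).tolist())
go((536,38.7,26))
E
```

```text
[[298.1, 242.0], [297.1, 172.6], [299.2, 305.4], [359.6, 113.5], [353.6, 357.3]]
at [530.6  47.3 126.8] [-3.141 -0.007 -2.882] dp [-0.09 -0.24  2.52] turn [-0.   -0.07 -0.01] op 25.6 t 2.43 F [-3.1 -3.5 -4.3] g 0.0
```

View pics/w1.png

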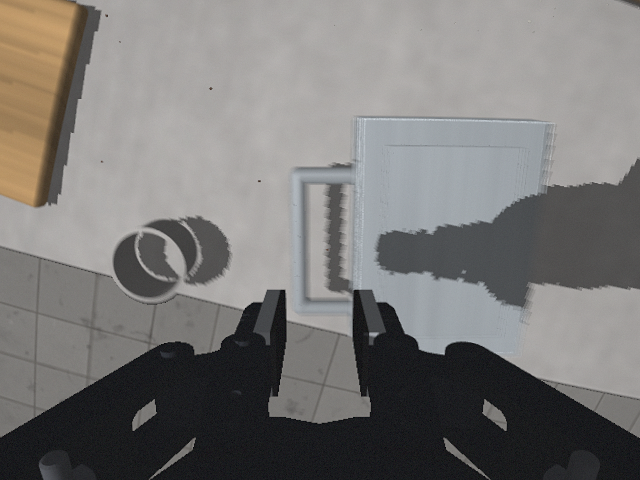

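The wrist view shows the bar's centre line at column 297, rows 175–308, within 2 px of its projection. I'll go down over it and grip.

Emit:
{"method": "play_rows", "body": {"rows": [{"dp": [-0.09, -0.24, 0.3], "turn": [0, -0.07, 0], "fingers": 0.7}, {"dp": [0, 0, 0.5], "turn": [0, 0, 0], "fingers": 0.7}, {"dp": [0, 0, 0.3], "turn": [0, 0, 0], "fingers": 0.7}, {"dp": [0, 0, 0], "turn": [0, 0, 0], "fingers": 0.7}]}}

```text
clock: 2.77
eef_pos: [538.2, 43.9, 87.5]
tcp_rot: [3.141, 0.003, -2.882]
contact_force: [-0.3, 0.2, -0.3]
opening: 0.291
grasp_force: 0.0
```

```bash
python3 go.py 536 38.7 22
```

```text
at [538.2  43.9  87.5] [ 3.141e+00  3.000e-03 -2.882e+00] dp [ 0.09 -0.11  1.64] turn [ 0.01  0.03 -0.01] op 24.7 t 2.77 F [-0.3  0.2 -0.3] g 0.0
```

Emit:
{"method": "play_rows", "body": {"rows": [{"dp": [0.09, -0.11, 0.3], "turn": [0, 0, 0], "fingers": 0.7}, {"dp": [0, 0, 0.5], "turn": [0, 0, 0], "fingers": 0.7}, {"dp": [0, 0, 0.5], "turn": [0, 0, 0], "fingers": 0.7}, {"dp": [0, 0, 0.34], "turn": [0, 0, 0], "fingers": 0.7}, {"dp": [0, 0, 0], "turn": [0, 0, 0], "fingers": 0.7}]}}

```text
clock: 3.18
eef_pos: [536.7, 39.4, 22.6]
tcp_rot: [3.141, 0.004, -2.881]
contact_force: [0.2, -0.7, -0.1]
opening: 0.299
grasp_force: 0.0
```

Emit:
{"method": "play_rows", "body": {"rows": [{"dp": [0, 0, 0], "turn": [0, 0, 0], "fingers": 1}, {"dp": [0, 0, 0], "turn": [0, 0, 0], "fingers": 1}, {"dp": [0, 0, 0], "turn": [0, 0, 0], "fingers": 1}, {"dp": [0, 0, 0], "turn": [0, 0, 0], "fingers": 1}]}}

```text
clock: 3.52
eef_pos: [537.7, 40.9, 25.3]
tcp_rot: [3.139, 0.007, -2.882]
contact_force: [-3.5, 13.3, -2.5]
opening: 0.105
grasp_force: 21.7
```

```bash
python3 - <<'E'
from go import *
go((536,38.7,22))
p=lambda t:np.array([0,55-145*np.cos(t)+8*np.sin(t)+90,145*np.sin(t)+8*np.cos(t)-8])
ts=np.linspace(0,1.9,21);P=np.array([p(t) for t in ts]);print((np.diff(P,axis=0)[:,1:]*[1,-1]/40).round(2).tolist())
E
```

```text
at [537.7  40.9  25.3] [ 3.139  0.007 -2.882] dp [ 0.06 -0.04  0.08] turn [ 0.02  0.07 -0.01] op 8.9 t 3.52 F [-3.5 13.3 -2.5] g 21.7
[[0.04, -0.34], [0.07, -0.34], [0.1, -0.33], [0.13, -0.32], [0.16, -0.31], [0.19, -0.29], [0.21, -0.27], [0.24, -0.25], [0.26, -0.22], [0.28, -0.2], [0.3, -0.17], [0.31, -0.14], [0.33, -0.11], [0.34, -0.08], [0.34, -0.05], [0.34, -0.01], [0.34, 0.02], [0.34, 0.05], [0.33, 0.08], [0.33, 0.11]]
```

Gripped (opening about 9 mm, 22 N). Now the arc.

Emit:
{"method": "play_rows", "body": {"rows": [{"dp": [0, 0.08, -0.34], "turn": [0, 0, 0], "fingers": 1}, {"dp": [0, 0.08, -0.34], "turn": [0, 0, 0], "fingers": 1}, {"dp": [0, 0.1, -0.33], "turn": [0, 0, 0], "fingers": 1}, {"dp": [0, 0.13, -0.32], "turn": [0, 0, 0], "fingers": 1}, {"dp": [0, 0.16, -0.31], "turn": [0, 0, 0], "fingers": 1}]}}

```text
clock: 3.93
eef_pos: [532.6, 60.0, 92.2]
tcp_rot: [-3.14, 0.009, -2.881]
contact_force: [0.3, -1.7, -1.0]
opening: 0.107
grasp_force: 20.8
```

```bash
python3 - <<'E'
from go import *
t=1.9*5/20;go(tin((55-145*np.cos(t)+8*np.sin(t),0,30-16+145*np.sin(t)+8*np.cos(t))))
E
```

```text
at [532.6  60.   92.2] [-3.14   0.009 -2.881] dp [ 0.05 -0.04  0.12] turn [-0.01  0.09  0.  ] op 9.1 t 3.93 F [ 0.3 -1.7 -1. ] g 20.8
```

Emit:
{"method": "play_rows", "body": {"rows": [{"dp": [0, 0.18, -0.29], "turn": [0, 0, 0], "fingers": 1}, {"dp": [0, 0.21, -0.27], "turn": [0, 0, 0], "fingers": 1}, {"dp": [0, 0.24, -0.25], "turn": [0, 0, 0], "fingers": 1}, {"dp": [0, 0.26, -0.22], "turn": [0, 0, 0], "fingers": 1}, {"dp": [0, 0.28, -0.2], "turn": [0, 0, 0], "fingers": 1}]}}

```text
clock: 4.35
eef_pos: [520.8, 105.1, 141.8]
tcp_rot: [-3.139, 0.011, -2.881]
contact_force: [-0.7, -3.1, 2.6]
opening: 0.103
grasp_force: 20.7
```

```bash
python3 - <<'E'
from go import *
t=1.9*10/20;go(tin((55-145*np.cos(t)+8*np.sin(t),0,30-12+145*np.sin(t)+8*np.cos(t))))
E
```

```text
at [520.8 105.1 141.8] [-3.139  0.011 -2.881] dp [ 0.06 -0.02  0.03] turn [-0.02  0.1   0.  ] op 8.8 t 4.35 F [-0.7 -3.1  2.6] g 20.7
```

Emit:
{"method": "play_rows", "body": {"rows": [{"dp": [0, 0.3, -0.17], "turn": [0, 0, 0], "fingers": 1}, {"dp": [0, 0.31, -0.14], "turn": [0, 0, 0], "fingers": 1}, {"dp": [0, 0.33, -0.11], "turn": [0, 0, 0], "fingers": 1}, {"dp": [0, 0.34, -0.08], "turn": [0, 0, 0], "fingers": 1}, {"dp": [0, 0.34, -0.05], "turn": [0, 0, 0], "fingers": 1}]}}

```text
clock: 4.77
eef_pos: [503.6, 169.2, 163.2]
tcp_rot: [3.142, 0.011, -2.881]
contact_force: [1.0, -1.2, 5.1]
opening: 0.102
grasp_force: 21.6
```

Emit:
{"method": "play_rows", "body": {"rows": [{"dp": [0, 0.34, -0.01], "turn": [0, 0, 0], "fingers": 1}, {"dp": [0, 0.34, 0.02], "turn": [0, 0, 0], "fingers": 1}, {"dp": [0, 0.34, 0.05], "turn": [0, 0, 0], "fingers": 1}, {"dp": [0, 0.33, 0.08], "turn": [0, 0, 0], "fingers": 1}, {"dp": [0, 0.33, 0.11], "turn": [0, 0, 0], "fingers": 1}]}}

```text
clock: 5.18
eef_pos: [486.0, 234.4, 152.0]
tcp_rot: [3.141, 0.01, -2.881]
contact_force: [2.1, 0.7, 2.6]
opening: 0.101
grasp_force: 21.6
```

Emit:
{"method": "play_rows", "body": {"rows": [{"dp": [0, 0, 0], "turn": [0, 0, 0], "fingers": 1}, {"dp": [0, 0, 0], "turn": [0, 0, 0], "fingers": 1}]}}

```text
clock: 5.35
eef_pos: [485.8, 235.1, 151.8]
tcp_rot: [3.14, 0.009, -2.881]
contact_force: [-1.0, 3.4, 8.1]
opening: 0.108
grasp_force: 22.2
```

```bash
python3 - <<'E'
from go import *
t=1.9;go(tin((55-145*np.cos(t)+8*np.sin(t),0,30-12+145*np.sin(t)+8*np.cos(t))))
E
```

```text
at [485.8 235.1 151.8] [ 3.14   0.009 -2.881] dp [ 0.05 -0.08 -0.02] turn [0.02 0.09 0.01] op 9.2 t 5.35 F [-1.   3.4  8.1] g 22.2
```

Emit:
{"method": "play_rows", "body": {"rows": [{"dp": [0, 0, 0], "turn": [0, 0, 0], "fingers": 0.65}, {"dp": [0, 0, 0], "turn": [0, 0, 0], "fingers": 0.65}, {"dp": [0, 0, 0], "turn": [0, 0, 0], "fingers": 0.65}, {"dp": [0, 0, -0.5], "turn": [0, 0, 0], "fingers": 0.65}, {"dp": [0, 0, -1], "turn": [0, 0, 0], "fingers": 0.65}]}}

```text
clock: 5.77
eef_pos: [482.0, 231.2, 207.2]
tcp_rot: [-3.14, -0.002, -2.882]
contact_force: [0.2, 0.3, 0.0]
opening: 0.354
grasp_force: 0.0
```

Emit:
{"method": "play_rows", "body": {"rows": [{"dp": [0, -0.9, -0.6], "turn": [0, 0, 0], "fingers": 0.3}, {"dp": [0, -0.9, 0], "turn": [0, 0, 0], "fingers": 0.3}, {"dp": [0, -0.9, 0], "turn": [0, 0, 0], "fingers": 0.3}, {"dp": [0, -0.8, 0], "turn": [0, 0, 0], "fingers": 0.3}, {"dp": [0, 0, 0], "turn": [0, 0, 0], "fingers": 0.3}]}}

```text
clock: 6.18
eef_pos: [521.3, 94.1, 234.1]
tcp_rot: [-3.14, 0.007, -2.884]
contact_force: [-0.5, -0.7, -0.5]
opening: 0.698
grasp_force: 0.0
```

```bash
python3 - <<'E'
from go import *
f=r.grab_frame("wrist");v=f["pixels"];cv2.imwrite("pics/w2.png",v[:,:,::-1])
print(proj(f,[tin((0,37,30)),tin((0,-37,30)),tin((0,37,37)),tin((0,-37,37))]).round(1).tolist())
go(tin((0,0,200)))
E
```

```text
[[357.4, 165.7], [355.8, 249.2], [358.2, 166.5], [356.4, 251.5]]
at [520.8  96.1 233.9] [-3.141  0.007 -2.885] dp [0.01 0.76 0.85] turn [-0.    0.06 -0.04] op 59.8 t 6.23 F [-0.3  0.4  0.2] g 0.0
```

View pics/w2.png

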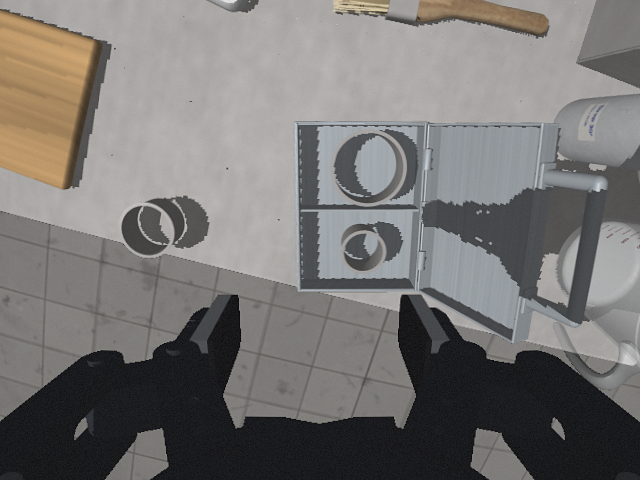

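The wrist view shows the lid open at its stop. The small ring's rim is at about (363.5, 247.5), in the -y compartment, and the 64 mm one is at (375,168).

```bash
python3 - <<'E'
from go import *
f=r.grab_frame("wrist");p=plane(f,[(363.5,247.5),(341,247.5),(386,247.5)],37);print(p.round(1),np.linalg.norm(p[1]-p[2]))
go([*p[0][:2],110])
E
```

```text
[[542.9 142.4  37. ]
 [547.9 123.3  37. ]
 [537.9 161.6  37. ]] 39.57935408254192
at [520.4  97.5 233.8] [ 3.141  0.007 -2.885] dp [-0.81  0.94  3.1 ] turn [ 0.    0.06 -0.03] op 59.8 t 6.28 F [-0.1 -1.1 -0.3] g 0.0
```

Emit:
{"method": "play_rows", "body": {"rows": [{"dp": [-0.2, 0.24, 0.7], "turn": [0, 0.06, -0.03], "fingers": 0.3}, {"dp": [-0.2, 0.24, 0.8], "turn": [0, 0, 0], "fingers": 0.3}, {"dp": [-0.2, 0.24, 0.8], "turn": [0, 0, 0], "fingers": 0.3}, {"dp": [-0.21, 0.22, 0.8], "turn": [0, 0, 0], "fingers": 0.3}, {"dp": [0, 0, 0], "turn": [0, 0, 0], "fingers": 0.3}]}}

```text
clock: 6.7
eef_pos: [539.1, 145.1, 104.3]
tcp_rot: [3.141, -0.007, -2.877]
contact_force: [-2.5, 0.0, -0.5]
opening: 0.7
grasp_force: 0.0
```

Emit:
{"method": "play_rows", "body": {"rows": [{"dp": [0, 0, 0], "turn": [0, 0, 0], "fingers": 0.3}, {"dp": [0, 0, 0], "turn": [0, 0, 0], "fingers": 0.3}]}}

```text
clock: 6.87
eef_pos: [542.4, 144.0, 111.0]
tcp_rot: [-3.142, 0.001, -2.877]
contact_force: [1.0, -0.1, 0.0]
opening: 0.7
grasp_force: 0.0
```

```bash
python3 - <<'E'
from go import *
f=r.grab_frame("wrist");v=f["pixels"];cv2.imwrite("pics/w3.png",v[:,:,::-1])
t=np.linspace(0,6.28,9)[:8]
print(proj(f,[(542.9,142.4,37)]).round(1).tolist(),proj(f,[(542.9+20*np.cos(a),142.4+20*np.sin(a),37) for a in t]).round(0).tolist())
go([542.9,142.4,110])
E
```

```text
[[315.5, 253.5]] [[307.0, 286.0], [333.0, 283.0], [350.0, 262.0], [347.0, 236.0], [325.0, 220.0], [297.0, 223.0], [281.0, 244.0], [285.0, 270.0]]
at [543.  143.9 111.7] [-3.142e+00  3.000e-03 -2.878e+00] dp [ 0.01 -0.03  0.04] turn [-0.    0.03  0.03] op 59.4 t 6.92 F [-0.3 -0.1  0.2] g 0.0
```

View pics/w3.png

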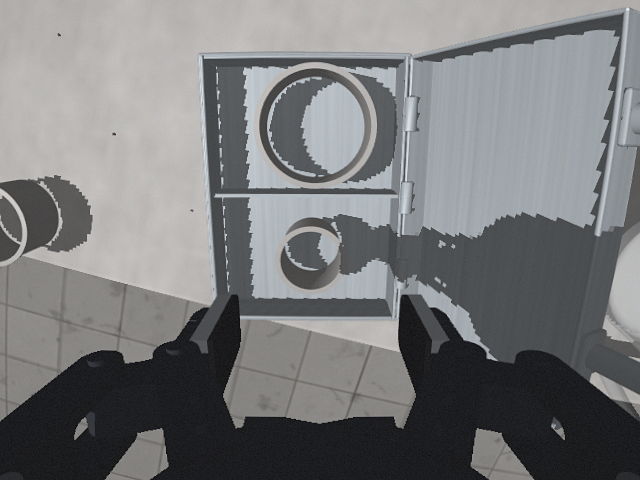

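```bash
python3 - <<'E'
import cv2
v=cv2.imread("pics/w3.png")[195:315,220:400]
cv2.imwrite("pics/w3c.png",cv2.resize(v,None,fx=4,fy=4,interpolation=cv2.INTER_CUBIC))
E
```

```text
(no output)
```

View pics/w3c.png

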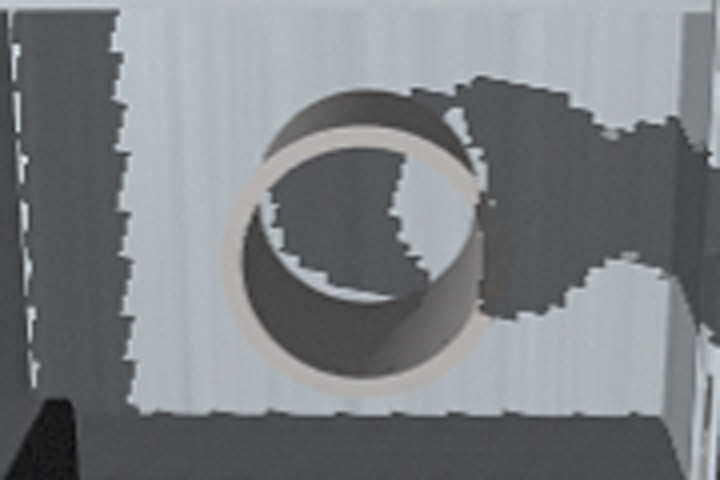

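The rim is at crop x 226–496, y 125–395, so its centre is at image (310.3, 260) and it is 67.5 px wide.

```bash
python3 - <<'E'
from go import *
f=r.grab_frame("wrist");p=plane(f,[(310.3,260),(276.5,260),(344,260)],37);print(p.round(1),np.linalg.norm(p[1]-p[2]))
q=p[0]-tin((0,0,0));a=1.832;print("tin xy",q[0]*np.cos(a)+q[1]*np.sin(a),-q[0]*np.sin(a)+q[1]*np.cos(a))
go([*p[0][:2],10])
E
```

```text
[[548.3 140.4  37. ]
 [553.3 122.   37. ]
 [543.3 158.8  37. ]] 38.19214954480113
tin xy 5.211828521047135 -37.987123247508165
at [543.2 143.7 112.1] [-3.142  0.004 -2.878] dp [-0.09 -0.11  2.55] turn [-0.    0.03  0.03] op 59.9 t 6.97 F [ 0.7 -0.5 -0.4] g 0.0
```

Emit:
{"method": "play_rows", "body": {"rows": [{"dp": [-0.08, -0.1, 0.2], "turn": [0, 0, 0], "fingers": 0.39}, {"dp": [0, 0, 0.4], "turn": [0, 0, 0], "fingers": 0.39}, {"dp": [0, 0, 0.4], "turn": [0, 0, 0], "fingers": 0.39}, {"dp": [0, 0, 0.3], "turn": [0, 0, 0], "fingers": 0.39}, {"dp": [0, 0, 0], "turn": [0, 0, 0], "fingers": 0.39}]}}

```text
clock: 7.38
eef_pos: [545.6, 139.7, 56.5]
tcp_rot: [3.142, -0.001, -2.879]
contact_force: [-1.3, -0.2, 0.5]
opening: 0.611
grasp_force: 0.0
```

Emit:
{"method": "play_rows", "body": {"rows": [{"dp": [0, 0, 0], "turn": [0, 0, 0], "fingers": 0.39}]}}

```text
clock: 7.47
eef_pos: [546.5, 140.1, 58.1]
tcp_rot: [-3.142, 0.0, -2.879]
contact_force: [0.1, -0.8, 0.4]
opening: 0.608
grasp_force: 0.0
```

```bash
python3 - <<'E'
from go import *
go([547.5,140.5,8])
E
```

```text
at [546.5 140.1  58.1] [-3.142  0.    -2.879] dp [-0.03  0.    1.25] turn [-0.    0.    0.02] op 51.7 t 7.47 F [ 0.1 -0.8  0.4] g 0.0
```

Emit:
{"method": "play_rows", "body": {"rows": [{"dp": [-0.03, 0, 0.25], "turn": [0, 0, 0], "fingers": 0.39}, {"dp": [0, 0, 0.3], "turn": [0, 0, 0], "fingers": 0.39}, {"dp": [0, 0, 0.3], "turn": [0, 0, 0], "fingers": 0.39}, {"dp": [0, 0, 0.25], "turn": [0, 0, 0], "fingers": 0.39}, {"dp": [0, 0, 0.15], "turn": [0, 0, 0], "fingers": 0.39}]}}

```text
clock: 7.88
eef_pos: [546.9, 140.5, 6.3]
tcp_rot: [-3.142, -0.001, -2.878]
contact_force: [-0.9, -0.7, 1.0]
opening: 0.608
grasp_force: 0.0
```

Emit:
{"method": "play_rows", "body": {"rows": [{"dp": [0, 0, 0], "turn": [0, 0, 0], "fingers": 0.39}, {"dp": [0, 0, 0], "turn": [0, 0, 0], "fingers": 0.39}]}}

```text
clock: 8.05
eef_pos: [547.5, 140.7, 7.6]
tcp_rot: [-3.142, -0.0, -2.878]
contact_force: [-0.2, -1.1, 0.0]
opening: 0.61
grasp_force: 0.0
```

Emit:
{"method": "play_rows", "body": {"rows": [{"dp": [0, 0, 0], "turn": [0, 0, 0], "fingers": 0.6}, {"dp": [0, 0, 0], "turn": [0, 0, 0], "fingers": 0.6}, {"dp": [0, 0, 0], "turn": [0, 0, 0], "fingers": 0.7}, {"dp": [0, 0, 0], "turn": [0, 0, 0], "fingers": 0.7}], "force": 20}}

```text
clock: 8.38
eef_pos: [548.1, 140.8, 8.6]
tcp_rot: [-3.142, 0.002, -2.878]
contact_force: [0.1, -0.6, -0.0]
opening: 0.454
grasp_force: 20.2
```

```bash
python3 - <<'E'
from go import *
go([547.5,140.5,8])
E
```

```text
at [548.1 140.8   8.6] [-3.142e+00  2.000e-03 -2.878e+00] dp [ 0.02 -0.    0.01] turn [-0.    0.02  0.03] op 38.6 t 8.38 F [ 0.1 -0.6 -0. ] g 20.2
```

Emit:
{"method": "play_rows", "body": {"rows": [{"dp": [0, 0, -0.15], "turn": [0, 0, 0], "fingers": 0.7}, {"dp": [0, 0, -0.35], "turn": [0, 0, 0], "fingers": 0.7}, {"dp": [0, 0, -0.5], "turn": [0, 0, 0], "fingers": 0.7}, {"dp": [0, 0, -0.7], "turn": [0, 0, 0], "fingers": 0.7}, {"dp": [0, 0, -0.6], "turn": [0, 0, 0], "fingers": 0.7}]}}

```text
clock: 8.8
eef_pos: [547.6, 140.7, 101.8]
tcp_rot: [-3.142, 0.001, -2.878]
contact_force: [0.9, 0.3, 0.2]
opening: 0.46
grasp_force: 20.2
```

Emit:
{"method": "play_rows", "body": {"rows": [{"dp": [0, 0, -0.5], "turn": [0, 0, 0], "fingers": 0.7}, {"dp": [0, 0, -0.3], "turn": [0, 0, 0], "fingers": 0.7}, {"dp": [0, 0, 0], "turn": [0, 0, 0], "fingers": 0.7}]}}

```text
clock: 9.05
eef_pos: [549.4, 141.1, 135.2]
tcp_rot: [-3.141, 0.006, -2.878]
contact_force: [0.2, 0.3, -0.2]
opening: 0.448
grasp_force: 20.2
```

```bash
python3 - <<'E'
from go import *
go([490.8,-205.7,120])
f=r.grab_frame("wrist");cv2.imwrite("pics/w4.png",f["pixels"][:,:,::-1])
E
```

```text
at [549.4 141.1 135.2] [-3.141  0.006 -2.878] dp [ 3.67 -7.99  0.36] turn [-0.    0.06  0.03] op 38.1 t 9.05 F [ 0.2  0.3 -0.2] g 20.2
```

View pics/w4.png

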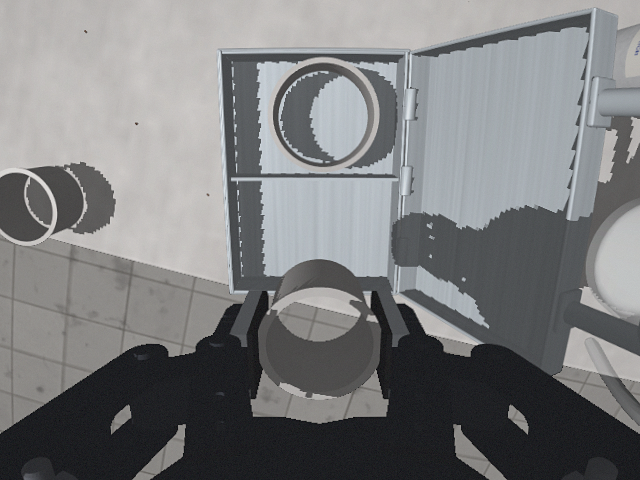

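The ring is held between the pads at (320,330), upright, and the tin is still open. Moving to the board.

Emit:
{"method": "play_rows", "body": {"rows": [{"dp": [0.15, -0.35, 0], "turn": [0, 0.06, 0], "fingers": 0.7}, {"dp": [0.3, -0.65, 0], "turn": [0, 0, 0], "fingers": 0.7}, {"dp": [0.3, -0.65, 0], "turn": [0, 0, 0], "fingers": 0.7}, {"dp": [0.3, -0.65, 0], "turn": [0, 0, 0], "fingers": 0.7}, {"dp": [0.3, -0.65, 0], "turn": [0, 0, 0], "fingers": 0.7}]}}

```text
clock: 9.52
eef_pos: [524.8, 11.7, 130.7]
tcp_rot: [3.141, -0.008, -2.878]
contact_force: [0.5, -0.5, -0.1]
opening: 0.455
grasp_force: 20.3
```

Emit:
{"method": "play_rows", "body": {"rows": [{"dp": [0.3, -0.65, 0], "turn": [0, 0, 0], "fingers": 0.7}, {"dp": [0.3, -0.65, 0], "turn": [0, 0, 0], "fingers": 0.7}, {"dp": [0.3, -0.65, 0], "turn": [0, 0, 0], "fingers": 0.7}, {"dp": [0.3, -0.65, 0], "turn": [0, 0, 0], "fingers": 0.7}, {"dp": [0.3, -0.65, 0], "turn": [0, 0, 0], "fingers": 0.7}]}}

```text
clock: 9.93
eef_pos: [500.7, -129.5, 131.1]
tcp_rot: [3.14, -0.007, -2.878]
contact_force: [-0.5, -0.2, -0.4]
opening: 0.451
grasp_force: 20.3
```

Emit:
{"method": "play_rows", "body": {"rows": [{"dp": [0.3, -0.65, 0], "turn": [0, 0, 0], "fingers": 0.7}, {"dp": [0.3, -0.6, 0], "turn": [0, 0, 0], "fingers": 0.7}, {"dp": [0.2, -0.4, 0], "turn": [0, 0, 0], "fingers": 0.7}, {"dp": [0, 0, 0], "turn": [0, 0, 0], "fingers": 0.7}, {"dp": [0, 0, 0], "turn": [0, 0, 0], "fingers": 0.7}]}}

```text
clock: 10.35
eef_pos: [487.4, -200.7, 131.5]
tcp_rot: [3.14, -0.007, -2.88]
contact_force: [0.2, -0.4, -1.0]
opening: 0.456
grasp_force: 20.3
```

```bash
python3 go.py 490.8 -205.7 21
```

```text
at [ 487.4 -200.7  131.5] [ 3.14  -0.007 -2.88 ] dp [-0.07 -0.15  2.76] turn [ 0.02 -0.07  0.01] op 38.8 t 10.35 F [ 0.2 -0.4 -1. ] g 20.3
```

Emit:
{"method": "play_rows", "body": {"rows": [{"dp": [-0.07, -0.15, 0.3], "turn": [0.02, -0.07, 0], "fingers": 0.7}, {"dp": [0, 0, 0.6], "turn": [0, 0, 0], "fingers": 0.7}, {"dp": [0, 0, 0.6], "turn": [0, 0, 0], "fingers": 0.7}, {"dp": [0, 0, 0.5], "turn": [0, 0, 0], "fingers": 0.7}, {"dp": [0, 0, 0.3], "turn": [0, 0, 0], "fingers": 0.7}]}}

```text
clock: 10.77
eef_pos: [491.5, -203.8, 38.2]
tcp_rot: [3.141, -0.001, -2.877]
contact_force: [-0.6, 0.5, -0.0]
opening: 0.452
grasp_force: 20.3
```

Emit:
{"method": "play_rows", "body": {"rows": [{"dp": [0, 0, 0], "turn": [0, 0, 0], "fingers": 0.7}, {"dp": [0, 0, 0], "turn": [0, 0, 0], "fingers": 0.7}, {"dp": [0, 0, 0], "turn": [0, 0, 0], "fingers": 0.7}]}}

```text
clock: 11.02
eef_pos: [493.5, -205.4, 41.6]
tcp_rot: [-3.139, 0.003, -2.878]
contact_force: [-0.4, -0.1, 0.3]
opening: 0.454
grasp_force: 20.3
```

```bash
python3 go.py 490.8 -205.7 21
```

```text
at [ 493.5 -205.4   41.6] [-3.139e+00  3.000e-03 -2.878e+00] dp [0.07 0.01 0.51] turn [-0.02  0.03  0.03] op 38.6 t 11.02 F [-0.4 -0.1  0.3] g 20.3
```

Now a slow approach, watching the force.

Emit:
{"method": "play_rows", "body": {"rows": [{"dp": [0, 0, 0.15], "turn": [0, 0, 0], "fingers": 0.7}, {"dp": [0, 0, 0.15], "turn": [0, 0, 0], "fingers": 0.7}, {"dp": [0, 0, 0.08], "turn": [0, 0, 0], "fingers": 0.7}, {"dp": [0, 0, 0.05], "turn": [0, 0, 0], "fingers": 0.7}, {"dp": [0, 0, 0], "turn": [0, 0, 0], "fingers": 0.7}]}}

```text
clock: 11.43
eef_pos: [492.6, -205.6, 23.3]
tcp_rot: [-3.14, 0.002, -2.878]
contact_force: [0.3, 0.3, -0.3]
opening: 0.455
grasp_force: 20.3
```

Emit:
{"method": "play_rows", "body": {"rows": [{"dp": [0, 0, 0], "turn": [0, 0, 0], "fingers": 0.7}, {"dp": [0, 0, 0.02], "turn": [0, 0, 0], "fingers": 0.7}, {"dp": [0, 0, 0.02], "turn": [0, 0, 0], "fingers": 0.7}, {"dp": [0, 0, 0], "turn": [0, 0, 0], "fingers": 0.7}]}}

```text
clock: 11.77
eef_pos: [492.9, -205.7, 22.1]
tcp_rot: [-3.139, 0.002, -2.878]
contact_force: [-1.1, -0.2, -0.6]
opening: 0.458
grasp_force: 20.3
```

Emit:
{"method": "play_rows", "body": {"rows": [{"dp": [0, 0, 0.02], "turn": [0, 0, 0], "fingers": 0.7}, {"dp": [0, 0, 0.02], "turn": [0, 0, 0], "fingers": 0.7}, {"dp": [0, 0, 0], "turn": [0, 0, 0], "fingers": 0.7}, {"dp": [0, 0, 0], "turn": [0, 0, 0], "fingers": 0.7}]}}

```text
clock: 12.1
eef_pos: [493.0, -205.7, 20.5]
tcp_rot: [-3.139, 0.002, -2.878]
contact_force: [0.5, -0.3, 0.6]
opening: 0.455
grasp_force: 20.3
```

Emit:
{"method": "play_rows", "body": {"rows": [{"dp": [0, 0, 0.02], "turn": [0, 0, 0], "fingers": 0.7}, {"dp": [0, 0, 0], "turn": [0, 0, 0], "fingers": 0.7}, {"dp": [0, 0, 0], "turn": [0, 0, 0], "fingers": 0.7}]}}

```text
clock: 12.35
eef_pos: [493.2, -205.8, 20.3]
tcp_rot: [-3.139, 0.003, -2.878]
contact_force: [-2.1, 0.2, 8.1]
opening: 0.454
grasp_force: 20.7
```

Emit:
{"method": "play_rows", "body": {"rows": [{"dp": [0, 0, 0.02], "turn": [0, 0, 0], "fingers": 0.7}, {"dp": [0, 0, 0], "turn": [0, 0, 0], "fingers": 0.7}, {"dp": [0, 0, 0], "turn": [0, 0, 0], "fingers": 0.7}]}}

```text
clock: 12.6
eef_pos: [493.4, -205.8, 20.1]
tcp_rot: [-3.139, 0.003, -2.878]
contact_force: [-3.3, 1.5, 16.0]
opening: 0.45
grasp_force: 21.1
```

It is touching at 20.3. I'll ease off a little, release and withdraw.

Emit:
{"method": "play_rows", "body": {"rows": [{"dp": [0, 0, -0.02], "turn": [0, 0, 0], "fingers": 0.7}, {"dp": [0, 0, -0.01], "turn": [0, 0, 0], "fingers": 0.7}, {"dp": [0, 0, 0], "turn": [0, 0, 0], "fingers": 0.5}, {"dp": [0, 0, 0], "turn": [0, 0, 0], "fingers": 0.3}, {"dp": [0, 0, 0], "turn": [0, 0, 0], "fingers": 0.25}]}}

```text
clock: 13.02
eef_pos: [492.8, -205.6, 19.9]
tcp_rot: [-3.14, 0.002, -2.878]
contact_force: [0.1, -0.4, -0.9]
opening: 0.749
grasp_force: 0.0
```

Emit:
{"method": "play_rows", "body": {"rows": [{"dp": [0, 0, 0], "turn": [0, 0, 0], "fingers": 0.25}, {"dp": [0, 0, -0.2], "turn": [0, 0, 0], "fingers": 0.25}, {"dp": [0, 0, -0.5], "turn": [0, 0, 0], "fingers": 0.25}, {"dp": [0, 0, -0.8], "turn": [0, 0, 0], "fingers": 0.25}, {"dp": [0, 0, -0.9], "turn": [0, 0, 0], "fingers": 0.25}]}}

```text
clock: 13.43
eef_pos: [491.4, -205.0, 116.3]
tcp_rot: [-3.142, -0.001, -2.878]
contact_force: [0.5, -0.7, -0.5]
opening: 0.75
grasp_force: 0.0
```

Emit:
{"method": "play_rows", "body": {"rows": [{"dp": [0, 0, -0.8], "turn": [0, 0, 0], "fingers": 0.25}, {"dp": [0, 0, -0.5], "turn": [0, 0, 0], "fingers": 0.25}, {"dp": [0, 0, 0], "turn": [0, 0, 0], "fingers": 0.25}, {"dp": [0, 0, 0], "turn": [0, 0, 0], "fingers": 0.25}]}}

```text
clock: 13.77
eef_pos: [493.3, -205.7, 169.7]
tcp_rot: [-3.138, 0.005, -2.878]
contact_force: [-1.3, 0.0, -0.7]
opening: 0.748
grasp_force: 0.0
```

```bash
python3 - <<'E'
from go import *
f=r.grab_frame("scene");cv2.imwrite("pics/s2.png",f["pixels"][:,:,::-1])
print(r.sense()["contact_force"].round(1),proj(f,[(492,-205.7,14),(492,-205.7,49)]).round().tolist())
E
```

```text
[-0.2  0.2 -0.2] [[389.0, 343.0], [391.0, 325.0]]
```

View pics/s2.png

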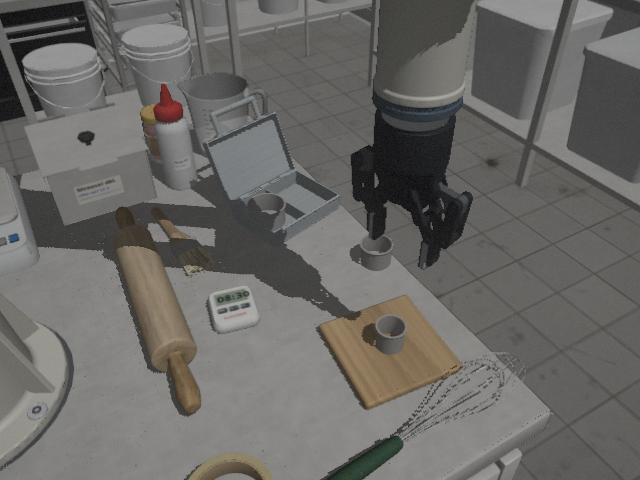

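The small ring stands upright mid-board at (390,334), the lid is open at (250,165), and the gripper is clear.

```bash
python3 -c "
from rig import r
print(r.sign_off())"
```

```text
the job is handed in; nothing more can be done
None
```

I opened the tin lid to its stop, where it stays by itself, set the small cutter upright near the middle of the wooden board, and handed the job in at about 14 s with the robot clear.

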